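Index a module into the test head and hold it on its contact

TASK

Slide the black carrier along its rail until it clicks into the detent in front of the test head, with the module still on it. Then push the module on the carrier gently towards the test head, against the sprung contact plunger, until it meets both hard stops, and finish while still holding it pressed there (if you let go, the spring pushes it off the stops). Leave the other things on the bench alone.

Things in the scene. Friction and masses are not known exactly. Their poses are not given: they have to be found in the camera images.
- rail: Fixed aluminium slide rail on the bench, 110 x 500 mm. Origin on the bench under its middle; its y axis is the direction in which the carrier slides (towards the test head is +y), its x axis points across it from the robot's side to the test head's side.
- carrier: Black plate that slides only along the rail's y (about 1 N of drag; stays where left, cannot lift or turn). Axes parallel to the rail's. Origin at bench height under the middle of the module's seat; deck top 30 mm above it, deck x -75 to +46, y -70 to +70 mm. Two guide walls 8 mm high along x from -33 to +45 mm, inner faces at y = -23.5 and +23.5 mm. An upright tab on the robot's side.
- carrier_tab (a point): Middle of the top of the carrier's aluminium tab, for pinching or pushing: 30 mm (x) by 12 mm thick (y), standing 36 mm up from the deck, its top 66 mm above the bench. It lies at x = -55, y = -55 mm in the carrier's frame.
- module: Loose aluminium-cased converter module, 60 (x) x 44 (y) x 32 mm high, about 0.2 kg, ribbed top; lies on the carrier's deck between the guide walls (1.5 mm play each side). Origin in the middle of its underside; x axis towards the test head, z up. It starts with its front face some 6 to 14 mm short of the plunger's line.
- tester: Fixed grey test head (70 x 130 x 52 mm) beside the rail, on the side away from the robot; its place along the rail varies. Origin at bench height on the rail's centre line, at the station; axes parallel to the rail's. Front face at x = +61 mm. With the carrier in the detent its origin coincides with this one to about 1 mm.
- stops: Two steel stop blocks on the test head's front, at y = -15 and +15 mm, the plunger between them. Origin midway between their faces, which the module's front face meets: 52 mm along x from the test head's origin, 46 mm above the bench. On the stops the module's origin is 22 mm along x from the test head's origin.
- plunger_tip (a point): Tip of the sprung brass contact plunger (10 mm diameter), 46 mm above the bench; at rest it stands 12 mm out in front of the stops' faces, pointing at the robot's side (test head's -x).
- plunger (a joint): How far the plunger is pushed in, m: 0 at rest, 0.012 when the module lies on the stops. Its spring takes about 2.5 N to start and 6 N at the stops, the module's friction adds 1 to 4 N; pressing with about 12 to 25 N altogether holds the module firmly on the stops.
- spare: Bystander: another module of the same kind, lying on the bench, not on the carrier. Leave it.
- meter: Bystander: handheld meter 160 x 78 x 40 mm lying on the bench.
- breadboard: Bystander: white breadboard on a black plate, 170 x 120 x 17 mm.
- driver: Bystander: screwdriver, 170 mm long, lying on the bench.
- carrier_notch (a point): Middle of the detent notch in the carrier's far edge, 46 mm along x from the carrier's origin, 25 mm up. The test head's sprung nose drops into it when carrier y = test head y. About 5 N along the rail takes it in or out; let go within about 3 mm it centres itself. The carrier can overrun the detent by at least 20 mm and be pushed back.
Things that resemble listed ones, but are neither listed nor needed, are in the scene too. Leave any orange look-alike of the module alone. What is shaped like the tester but brown is not meant.

How it is judged:
By the outcome, as a careful person would: the job done as asked, in the order asked, and still so for the second after the job is handed in, while the arm keeps its last pose, push and grip.
It also fails if it takes over 61 s, if anything falls off the work surface, if the arm or the gripper's body presses on something with over 40 N, if the wrist force passes 120 N, or if a joint passes its speed limit or range.

ROBOT

A 6-joint arm with a two-finger parallel gripper is mounted at the origin on the work surface. World frame = base frame: x ahead of the robot, y to its left, z up, the work surface at z = 0. Lengths are in m, angles in rad, forces in N, time in s.
With the tool pointing down it reaches from about 0.35 to 0.775 m from the base axis. Payload 5.5 kg.
Tool frame: the origin (TCP) lies between the finger pads; the fingertips stand 19 mm ahead of it and the grasp point (between the pads) is the TCP; z points along the fingers, x is the direction in which the jaws open and shut, and the axes are right-handed (so a half turn about z gives the same grasp; the last joint's range is limited). The gripper opens to 85 mm and grips with 20 to 120 N. Pads are 22 mm wide; open, the fingers measure 114 mm over their backs; the gripper's body (76 mm by 85 mm) begins 54 mm behind the grasp point. The pads swing forward as they close: fully open they stand 13 mm farther back than shut.
Start: joints at [1.179, 0.313, 0.046, 1.304, 0, 1.431], TCP at [0.143, 0.557, 0.25] pointing down, gripper open.
Joint ranges: [-2.76, 2.76], [-0.86, 1.69], [-1.03, 1.26], [-2.2, 2.34], [-1.47, 1.5], [-3.14, 3.14]. Speed limits (rad/s): [2.57, 2.57, 3.14, 3.14, 3.14, 3.14].

INTERFACE

Orientations are given as a unit quaternion [w, x, y, z].
In Python, from workcell import env gives the robot as it stands. The module is installed in compiled form; this text tells all that it offers.
- The arm moves only by the tool carry_out, never from a script. Its argument "steps" is a list of rows, each a list of 7 numbers: the gripper command: -1 is shut, 1 is fully open, values between are in proportion, then the shift along the tool's x, y, z in m, then the turn, a rotation vector about the tool's x, y, z in rad. A call has 1 to 20 rows; each row shifts and turns the commanded pose from where the row before left it, along the tool's axes as they then stand; what a row does not reach is not made up. A row lasts 1/8 s, in which the tool goes at most 62.5 mm and 10.7 degrees, less where a joint would pass 70% of its speed; a pose out of reach is approached as far as the arm can. A call with a gripper value outside its range is refused whole. The fingers move at their own pace and stop on an object; "grip_force" is the grip in N (left out, the last holds). Time passes only in rows, so rows that do not move let the fingers close. It gives the time, the measured TCP pose, the force and the opening at its end, in the units of the state.
- env.get_state(): the state, without advancing time (a new reading comes with each control period).
- env.read_camera(name): name is "scene" or "top" or "wrist"; returns a dict with "color" (420x560x3 uint8, red, green, blue), "K" (3x3 intrinsics, pixels), "R" (3x3) and "t" (3): a world point X has camera coordinates R X + t. Camera axes: x right, y down, z forward; pixel columns grow to the right and rows downward; lengths in m; the calibration is good to about 2 mm. A picture is of the moment at which its call begins. There is no depth.
- env.hand_in(): hands the job in, once; it reports no verdict.
The state is a dict: "clock": time; "joint_pos": joint angles; "qvel": joint speeds; "tau": joint torques, N m; "tcp_pos": TCP position; "orientation": TCP orientation; "wrist_force": force on the tool from outside, world axes, zero at the start; "ft_torque": the same for the moment, N m; "finger_gap": finger opening in m.
Only numpy, scipy, OpenCV 4.12 (cv2) and the standard library are available. Lean on these libraries where they do the work, as an engineer would, in place of code of your own. Each camera call takes 0.05 s, during which the arm holds its last target. There are 200 camera calls.

## Working session

There is one attempt and no reset: what is moved stays moved. The work goes in short steps, Python scripts to look and compute and a tool call to move; the robot and the scene stay as the last step left them, time stands still between calls to the robot, and variables do not carry over. Pictures are saved under pics/ and viewed, about 8 in all and at most 12, crops included, and the job is handed in when it is done.

Besides the shell and the picture viewer there is one more tool, called after "Emit:" in YAML: its name, and indented under it one key for each argument. carry_out: Moves the arm, as the interface text tells. Its arguments: {"type":"object","properties":{"steps":{"type":"array","items":{"type":"array","items":{"type":"number"}}},"grip_force":{"type":"number"}},"required":["steps"]}

```bash
mkdir -p pics
cat > h.py <<'E'
import numpy as np, cv2
from workcell import env
def shot(n,f):
    c=env.read_camera(n); cv2.imwrite('pics/'+f,c['color'][:,:,::-1]); np.savez('pics/'+f+'.npz',**{k:np.array(c[k]) for k in('color','K','R','t')}); return c
def load(f): return dict(np.load('pics/'+f+'.npz'))
def ray(c,u,v,z):
    d=c['R'].T@np.linalg.solve(c['K'],[u,v,1.]); o=-c['R'].T@c['t']; return o+d*(z-o[2])/d[2]
def proj(c,X):
    p=c['K']@(c['R']@np.array(X)+c['t']); return p[:2]/p[2]
E
python3 - <<'E'
from h import *
shot('top','top0.png'); shot('scene','sc0.png')
s=env.get_state(); print(s)
c=load('top0.png');print(-c['R'].T@c['t'])
E
```

```text
{'clock': 0.1, 'joint_pos': array([1.17937915e+00, 3.13941332e-01, 4.51040757e-02, 1.30362878e+00,
       6.44031200e-06, 1.43121790e+00]), 'qvel': array([ 0.00037786, -0.00180719,  0.00187247, -0.00084219,  0.00020164,
       -0.00114295]), 'tau': array([ 1.81105195e-03, -4.81727600e+01,  2.99243850e+01,  1.27681618e-02,
       -2.05829733e-04,  1.98505182e-05]), 'tcp_pos': array([0.1431112 , 0.55646157, 0.24949361]), 'orientation': array([ 4.11954866e-04,  7.90311415e-01,  6.12704799e-01, -7.26142271e-04]), 'wrist_force': array([ 0.71477984,  0.24687225, -0.59053294]), 'ft_torque': array([-0.00771034, -0.03422793, -0.03044763]), 'finger_gap': 0.08537491227865074}
[0.38675977 0.01882522 1.20134845]
```

View pics/top0.png

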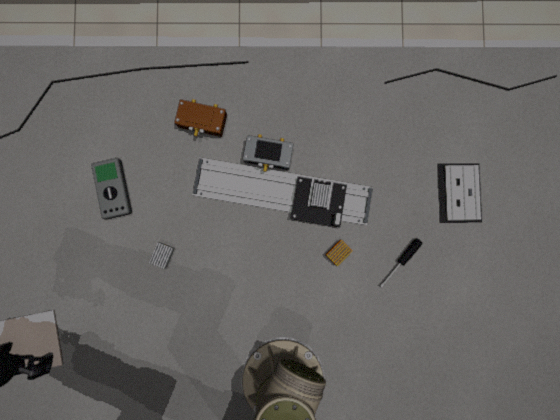

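View pics/sc0.png

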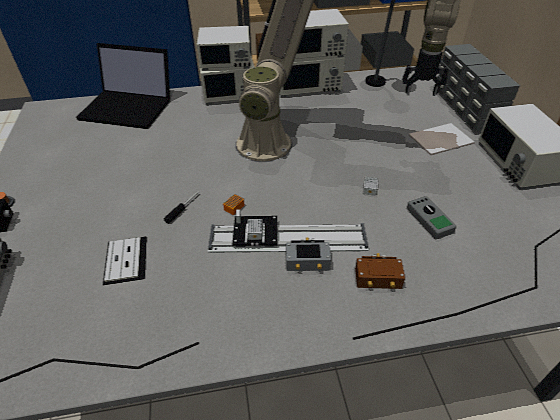

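Top view: grey test head at (268,152) with its plunger at about (266,168). The brown look-alike is at (201,117). The rail runs from (195,180) to (370,205), with the black carrier at (319,200) and the silver module on it at (320,193). Spare module is at (162,255), orange decoy at (339,252). The grey head beside the rail fits the description, and so does the silver module on the carrier. I'll confirm both in a crop.

Run:
```python
from h import *
c=load('top0.png'); im=c['color'][120:240,180:385,::-1]
cv2.imwrite('pics/crop0.png',cv2.resize(im,None,fx=3.9,fy=3.9,interpolation=cv2.INTER_CUBIC))
# mask pieces
g=cv2.cvtColor(c['color'],cv2.COLOR_RGB2GRAY)
m=np.zeros_like(g); m[155:230,190:375]=(g[155:230,190:375]>135)
k,_=cv2.findContours(cv2.morphologyEx(m,cv2.MORPH_CLOSE,np.ones((3,3))),0,2)
for q in k:
    if cv2.contourArea(q)>20: print('bright',cv2.minAreaRect(q))
m=np.zeros_like(g); m[170:230,285:352]=(g[170:230,285:352]<50)
k,_=cv2.findContours(m,0,2); q=max(k,key=cv2.contourArea); r=cv2.minAreaRect(q); print('black',r)
for p in cv2.boxPoints(r): print(p,ray(c,*p,.03).round(4))
print('rail ends', [ray(c,*p,.015).round(3) for p in((199,159),(194,196),(371,186),(367,223))])
```

```text
bright ((354.9739990234375, 203.15069580078125), (20.59271812438965, 37.5494270324707), 9.7824068069458)
bright ((247.51904296875, 184.8889923095703), (98.13980865478516, 37.34100341796875), 9.727579116821289)
black ((317.8354797363281, 202.04324340820312), (49.816165924072266, 43.05760955810547), 9.727578163146973)
[289.64792 219.05396] [ 0.4418 -0.0195  0.03  ]
[296.92313 176.61542] [ 0.56   -0.0403  0.03  ]
[346.02304 185.03253] [ 0.5362 -0.1769  0.03  ]
[338.74783 227.47107] [ 0.4182 -0.1551  0.03  ]
rail ends [array([0.613, 0.235, 0.015]), array([0.508, 0.248, 0.015]), array([ 0.535, -0.25 ,  0.015]), array([ 0.431, -0.237,  0.015])]
```

View pics/crop0.png

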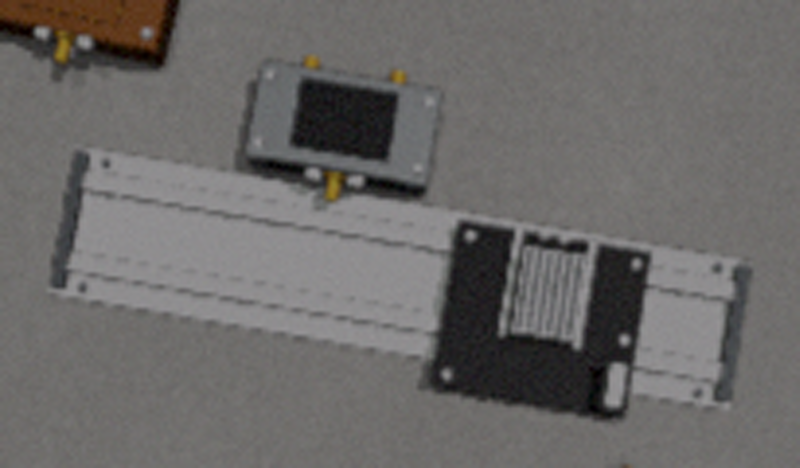

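```bash
cat >> h.py <<'E'
def axes(deg=9.5):
    a=np.deg2rad(deg); return np.array([np.cos(a),-np.sin(a),0]),np.array([np.sin(a),np.cos(a),0])
E
python3 - <<'E'
from h import *
c=load('top0.png'); ex,ey=axes()
f=lambda x,y,z: ray(c,180+x/3.9-.4,120+y/3.9-.4,z)
tip=f(329,198,.046); print('tip',tip,'station',tip-.04*ex)
P=[f(x,y,.052) for x,y in((267,62),(441,90),(426,190),(246,157))]
print(np.round(P,4), [np.linalg.norm(P[i]-P[i-1]).round(3) for i in range(4)])
B=np.array([f(x,y,.052) for x,y in((267,62),(441,90))]).mean(0);print('station from back edge',B-.131*ex)
tab=f(616,386,.066); print('tab',tab, 'module top', f(549,292,.062))
car=np.array([.5034,-.1003,0]); print('tab pred',car-.055*(ex+ey))
print('carrier in rail: dy to station',(tip-car)@ey,(tip-car)@ex)
s=env.get_state(); d=tab-s['tcp_pos']; print('move tool x,y,z',d@ey,d@ex,-d[2])
E
```

```text
tip [0.57500413 0.05103067 0.046     ] station [0.53555271 0.05763257 0.046     ]
[[ 0.6708  0.0945  0.052 ]
 [ 0.6507 -0.028   0.052 ]
 [ 0.5796 -0.0171  0.052 ]
 [ 0.6031  0.1091  0.052 ]] [np.float64(0.069), np.float64(0.124), np.float64(0.072), np.float64(0.128)]
station from back edge [0.53155122 0.05489643 0.052     ]
tab [ 0.44111933 -0.14680182  0.066     ] module top [ 0.50656446 -0.10172961  0.062     ]
tab pred [ 0.44007667 -0.14546809  0.        ]
carrier in rail: dy to station 0.16107334734508838 0.04564536187759487
move tool x,y,z -0.6444330230515674 0.4099930682518188 0.18349361109163329
```

Emit:
carry_out:
  steps:
    - [0,0,0.05,0,0,0,-0.086]
    - [0,0,0.05,0,0,0,0]
    - [0,0,0.05,0,0,0,0]
    - [0,-0.05,0.02,0,0,0,0]
    - [0,-0.05,0.02,0,0,0,0]
    - [0,-0.05,0.02,0,0,0,0]
    - [0,-0.05,0.02,0,0,0,0]
    - [0,-0.05,0.02,0,0,0,0]
    - [0,-0.05,0.02,0,0,0,0]
    - [0,-0.05,0.02,0,0,0,0]
    - [0,-0.05,0.02,0,0,0,0]
    - [0,-0.05,0.02,0.01,0,0,0]
    - [0,-0.05,0.02,0.02,0,0,0]
    - [0,-0.05,0.02,0.02,0,0,0]
    - [0,-0.05,0.02,0.02,0,0,0]
    - [0,-0.044,0.02,0.02,0,0,0]
    - [0,0,0,0,0,0,0]
    - [0,0,0,0,0,0,0]
  grip_force: 40

```text
clock: 2.35
tcp_pos: [0.4398, -0.1496, 0.1599]
orientation: [-0.001, 0.763, 0.646, -0.0]
wrist_force: [-0.1, 1.0, 0.5]
finger_gap: 0.0429
```

Run:
```python
from h import *
from scipy.spatial.transform import Rotation as Ro
c=shot('wrist','w1.png'); s=env.get_state(); print(s['tcp_pos'],s['joint_pos'],s['finger_gap'],s['wrist_force'])
R=Ro.from_quat(np.roll(s['orientation'],-1)).as_matrix(); print(R.round(3), np.rad2deg(np.arctan2(R[0,0],R[1,0])))
ex,ey=axes(); tab=np.array([.4411,-.1468,.066]); print('tab px',proj(c,tab),'tip',proj(c,[.575,.051,.046]), 'tcp',proj(c,s['tcp_pos']))
```

```text
[ 0.44002513 -0.14922141  0.16034715] [-5.00250869e-01  1.52231689e-01 -3.89892938e-01  1.02966691e+00
  4.26742357e-04 -3.35048398e-01] 0.04271702943852783 [ 0.680672   -0.23035717 -0.3203577 ]
[[ 0.164  0.986 -0.001]
 [ 0.986 -0.164  0.001]
 [ 0.001 -0.001 -1.   ]] 9.465433267042465
tab px [284.11937881 224.31613865] tip [544.87553013 328.01256148] tcp [280.81427615 301.71907521]
```

View pics/w1.png

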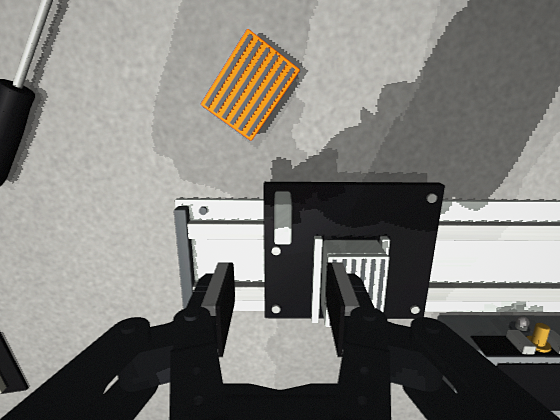

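Wrist view: tab at (283,217), carrier deck corners (264,183), (444,185), (264,318), silver module at (357,280), orange decoy away at (250,85). Now refining from this picture.

Run:
```python
from h import *
c=load('w1.png'); ex,ey=axes(); im=c['color']
s=env.get_state(); T=s['tcp_pos']
g=cv2.cvtColor(im,cv2.COLOR_RGB2GRAY); m=np.zeros_like(g); m[186:248,268:300]=g[186:248,268:300]>110
k,_=cv2.findContours(m,0,2); q=max(k,key=cv2.contourArea); x,y,w,h=cv2.boundingRect(q); print(x,y,w,h)
rel=lambda p:[((p-T)@ey).round(4),((p-T)@ex).round(4)]
for u,v in((x,y),(x+w,y),(x,y+h),(x+w,y+h)): print('tab z.066 rel(toolx,y)',rel(ray(c,u-.5,v-.5,.066)))
for u,v in((264,183),(444,185),(264,318),(427,318)): print('deck',rel(ray(c,u,v,.03)),ray(c,u,v,.03))
```

```text
274 204 18 41
tab z.066 rel(toolx,y) [np.float64(-0.0046), np.float64(-0.0142)]
tab z.066 rel(toolx,y) [np.float64(0.0075), np.float64(-0.0142)]
tab z.066 rel(toolx,y) [np.float64(-0.0048), np.float64(0.0157)]
tab z.066 rel(toolx,y) [np.float64(0.0078), np.float64(0.0157)]
deck [np.float64(-0.0125), np.float64(-0.0196)] [ 0.41861334 -0.15827099  0.03      ]
deck [np.float64(0.1256), np.float64(-0.018)] [ 0.44299167 -0.02239698  0.03      ]
deck [np.float64(-0.0142), np.float64(0.1017)] [ 0.53796944 -0.180053    0.03      ]
deck [np.float64(0.1287), np.float64(0.1018)] [ 0.56163014 -0.03912363  0.03      ]
```

Emit:
carry_out:
  steps:
    - [0,0.002,0,0.025,0,0,0]
    - [0,0,0,0.025,0,0,0]
    - [0,0,0,0.025,0,0,0]
    - [0,0,0,0.015,0,0,0]
    - [0,0,0,0.012,0,0,0]
    - [0,0,0,0,0,0,0]
    - [-1,0,0,0,0,0,0]
    - [-1,0,0,0,0,0,0]
    - [-1,0,0,0,0,0,0]
    - [-1,0,0,0,0,0,0]
    - [-1,0,0,0,0,0,0]
    - [-1,0,0,0,0,0,0]
  grip_force: 40

```text
clock: 3.9
tcp_pos: [0.4414, -0.1485, 0.0591]
orientation: [0.001, 0.763, 0.646, 0.0]
wrist_force: [-1.9, 0.8, 6.3]
finger_gap: 0.0115
```

Emit:
carry_out:
  steps:
    - [-1,0.004,0,0,0,0,0]
    - [-1,0.008,0,0,0,0,0]
    - [-1,0.01,0,0,0,0,0]
    - [-1,0.01,0,0,0,0,0]
    - [-1,0.01,0,0,0,0,0]
    - [-1,0.01,0,0,0,0,0]
    - [-1,0.01,0,0,0,0,0]
    - [-1,0.01,0,0,0,0,0]
    - [-1,0.01,0,0,0,0,0]
    - [-1,0.01,0,0,0,0,0]
    - [-1,0.01,0,0,0,0,0]
    - [-1,0.01,0,0,0,0,0]
    - [-1,0.01,0,0,0,0,0]
    - [-1,0.01,0,0,0,0,0]
    - [-1,0.006,0,0,0,0,0]
    - [-1,0.002,0,0,0,0,0]
    - [-1,0,0,0,0,0,0]
    - [-1,0,0,0,0,0,0]

```text
clock: 6.15
tcp_pos: [0.4654, -0.0101, 0.0591]
orientation: [0.001, 0.763, 0.646, 0.001]
wrist_force: [1.1, 0.2, 4.9]
finger_gap: 0.0111
```

Run:
```python
from h import *
c=shot('wrist','w2.png'); shot('top','top2.png'); s=env.get_state(); ex,ey=axes(); T=s['tcp_pos']
print(T,s['wrist_force'],'fy',s['wrist_force']@ey,'fx',s['wrist_force']@ex)
sh=T-[.4414,-.1485,.0591]; print('slid',sh@ey,sh@ex,np.rad2deg(np.arctan2(sh[0],sh[1])))
print('tip px',proj(c,[.575,.051,.046]))
```

```text
[ 0.46540682 -0.01011404  0.0591037 ] [1.90087001 0.40917628 5.10045401] fy 0.7172987218059124 fx 1.8072671543757357
slid 0.14045034777580576 0.0008373077897102094 9.841570063241917
tip px [422.75611475 441.99600861]
```

View pics/w2.png

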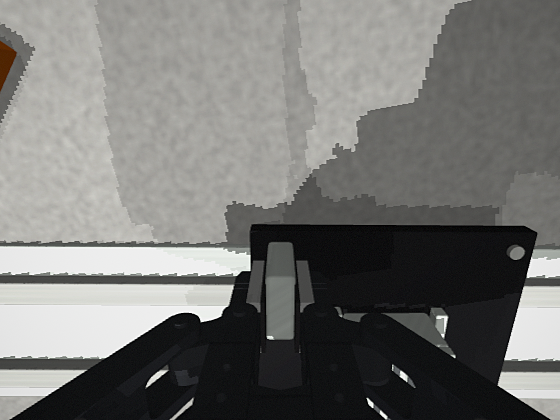

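Wrist view: the tab (280,290) is firmly between the pads and the module sits behind it. Creeping towards the detent while reading the force.

Emit:
carry_out:
  steps:
    - [-1,0.004,0,0,0,0,0]
    - [-1,0.004,0,0,0,0,0]
    - [-1,0.003,0,0,0,0,0]
    - [-1,0,0,0,0,0,0]

```text
clock: 6.75
tcp_pos: [0.4671, -0.0003, 0.0591]
orientation: [0.002, 0.764, 0.646, 0.0]
wrist_force: [1.3, -3.2, 5.4]
finger_gap: 0.0109
```

Emit:
carry_out:
  steps:
    - [-1,0.003,0,0,0,0,0]
    - [-1,0,0,0,0,0,0]

```text
clock: 7.0
tcp_pos: [0.4678, 0.0035, 0.0591]
orientation: [0.001, 0.763, 0.646, 0.001]
wrist_force: [2.6, 0.2, 5.6]
finger_gap: 0.0113
```

Emit:
carry_out:
  steps:
    - [-1,0.002,0,0,0,0,0]
    - [-1,0,0,0,0,0,0]

```text
clock: 7.25
tcp_pos: [0.4682, 0.0056, 0.0591]
orientation: [0.001, 0.763, 0.646, 0.001]
wrist_force: [2.2, 1.6, 6.2]
finger_gap: 0.0114
```

Emit:
carry_out:
  steps:
    - [-1,0.002,0,0,0,0,0]
    - [-1,0,0,0,0,0,0]

```text
clock: 7.5
tcp_pos: [0.4686, 0.0079, 0.0591]
orientation: [0.001, 0.763, 0.646, 0.002]
wrist_force: [3.8, 2.2, 5.1]
finger_gap: 0.0113
```

Emit:
carry_out:
  steps:
    - [-1,0.002,0,0,0,0,0]
    - [-1,0,0,0,0,0,0]

```text
clock: 7.75
tcp_pos: [0.469, 0.01, 0.0591]
orientation: [0.001, 0.763, 0.646, 0.002]
wrist_force: [3.0, 2.5, 5.2]
finger_gap: 0.011
```

Emit:
carry_out:
  steps:
    - [-1,0.002,0,0,0,0,0]
    - [-1,0,0,0,0,0,0]

```text
clock: 8.0
tcp_pos: [0.4691, 0.0113, 0.0591]
orientation: [0.001, 0.763, 0.646, 0.001]
wrist_force: [1.9, -0.2, 5.7]
finger_gap: 0.0112
```

Emit:
carry_out:
  steps:
    - [-1,0.002,0,0,0,0,0]
    - [-1,0,0,0,0,0,0]

```text
clock: 8.25
tcp_pos: [0.4692, 0.0119, 0.0591]
orientation: [0.002, 0.764, 0.646, -0.0]
wrist_force: [0.3, -6.4, 6.2]
finger_gap: 0.0114
```

Emit:
carry_out:
  steps:
    - [-1,0.001,0,0,0,0,0]
    - [-1,0,0,0,0,0,0]

```text
clock: 8.5
tcp_pos: [0.4693, 0.0124, 0.0592]
orientation: [0.003, 0.764, 0.645, -0.001]
wrist_force: [0.6, -9.3, 5.5]
finger_gap: 0.0116
```

Emit:
carry_out:
  steps:
    - [-1,-0.003,0,0,0,0,0]
    - [-1,0,0,0,0,0,0]
    - [0,0,0,0,0,0,0]
    - [0,0,0,0,0,0,0]
    - [0,0,0,0,0,0,0]
    - [0,0,0,-0.02,0,0,0]
    - [0,0,0,-0.04,0,0,0]
    - [0,0,0,-0.04,0,0,0]
    - [-1,0.02,-0.03,0,0,0,0]
    - [-1,0.02,-0.03,0,0,0,0]
    - [-1,0.015,0,0,0,0,0]
    - [-1,0,0,0,0,0,0]
    - [-1,0,0,0,0,0,0]

```text
clock: 10.12
tcp_pos: [0.4182, 0.0755, 0.1582]
orientation: [0.0, 0.763, 0.646, 0.0]
wrist_force: [-0.6, 1.0, -0.3]
finger_gap: -0.0003
```

Run:
```python
from h import *
c=shot('wrist','w3.png'); t=shot('top','top3.png'); s=env.get_state(); print(s['tcp_pos'],s['wrist_force'],s['finger_gap'])
a=c['color'][:,:,::-1]; b=cv2.resize(t['color'][120:240,210:350,::-1],(490,420),interpolation=cv2.INTER_CUBIC)
v=np.hstack([cv2.resize(a,(400,300)),cv2.resize(b,(350,300))]); cv2.imwrite('pics/v3.png',v)
print(proj(c,[.4415+.0254,.0113,.066]))
```

```text
[0.41798524 0.0752707  0.15813673] [-0.48315665  0.0288088   0.16485851] -0.00038914164175105553
[204.31353598 298.84806862]
```

View pics/v3.png

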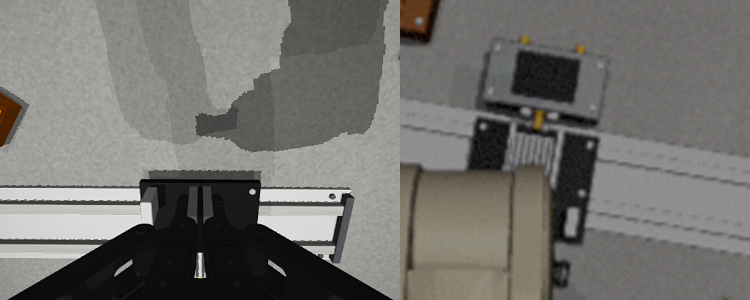

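Emit:
carry_out:
  steps:
    - [-1,0,0,0.03,0,0,0]
    - [-1,0,0,0.03,0,0,0]
    - [-1,0,0.01,0.03,0,0,0]
    - [-1,0,0.015,0.008,0,0,0]
    - [-1,0,0.015,0,0,0,0]
    - [-1,0,0.01,0,0,0,0]
    - [-1,0,0.008,0,0,0,0]
    - [-1,0,0,0,0,0,0]

```text
clock: 11.22
tcp_pos: [0.4757, 0.0661, 0.0609]
orientation: [0.0, 0.763, 0.646, 0.001]
wrist_force: [0.1, -0.3, -0.9]
finger_gap: 0.0005
```

Emit:
carry_out:
  steps:
    - [-1,0,0.004,0,0,0,0]
    - [-1,0,0.004,0,0,0,0]
    - [-1,0,0,0,0,0,0]

```text
clock: 11.6
tcp_pos: [0.4828, 0.0649, 0.0604]
orientation: [0.0, 0.763, 0.646, 0.0]
wrist_force: [-0.1, -0.4, 0.9]
finger_gap: -0.0001
```

Run:
```python
from h import *
c=shot('wrist','w4.png'); t=shot('scene','sc4.png'); s=env.get_state(); print(s['tcp_pos'],s['wrist_force'],s['finger_gap'])
a=c['color'][:,:,::-1]; b=t['color'][185:305,230:390,::-1]
cv2.imwrite('pics/v4.png',np.hstack([cv2.resize(a,(400,300)),cv2.resize(b,(400,300),interpolation=cv2.INTER_CUBIC)]))
```

```text
[0.48238562 0.06491194 0.06025012] [-1.40562486 -1.30056859 -0.24973017] -0.0002608235530976183
```

View pics/v4.png

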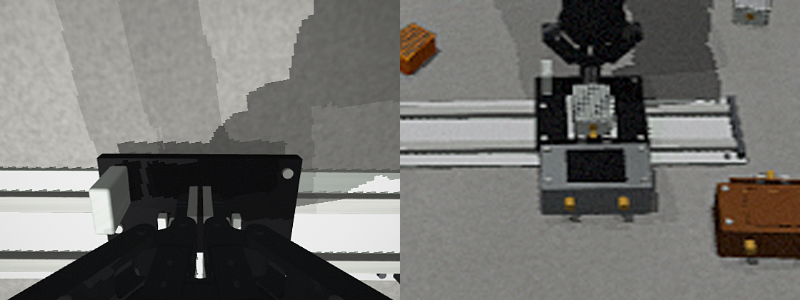

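Scene crop: the carrier sits squarely in front of the grey head, and the fingers are centred behind the module. Advancing to contact.

Emit:
carry_out:
  steps:
    - [-1,0,0.003,0,0,0,0]
    - [-1,0,0.003,0,0,0,0]
    - [-1,0,0,0,0,0,0]

```text
clock: 12.08
tcp_pos: [0.4889, 0.0638, 0.0604]
orientation: [0.0, 0.763, 0.646, 0.0]
wrist_force: [0.0, -0.6, 0.3]
finger_gap: -0.0002
```

Emit:
carry_out:
  steps:
    - [-1,0,0.003,0,0,0,0]
    - [-1,0,0.003,0,0,0,0]
    - [-1,0,0,0,0,0,0]

```text
clock: 12.45
tcp_pos: [0.4946, 0.0629, 0.0603]
orientation: [0.0, 0.763, 0.646, 0.0]
wrist_force: [0.2, -0.4, -0.2]
finger_gap: 0.0
```

Emit:
carry_out:
  steps:
    - [-1,0,0.003,0,0,0,0]
    - [-1,0,0.002,0,0,0,0]
    - [-1,0,0,0,0,0,0]

```text
clock: 12.82
tcp_pos: [0.4996, 0.062, 0.0603]
orientation: [0.0, 0.763, 0.646, 0.0]
wrist_force: [-0.1, 0.0, -0.0]
finger_gap: -0.0004
```

Emit:
carry_out:
  steps:
    - [-1,0,0.003,0,0,0,0]
    - [-1,0,0.002,0,0,0,0]
    - [-1,0,0,0,0,0,0]

```text
clock: 13.2
tcp_pos: [0.5033, 0.0614, 0.0601]
orientation: [-0.001, 0.763, 0.646, -0.001]
wrist_force: [-4.5, 0.9, 2.7]
finger_gap: -0.0
```

Emit:
carry_out:
  steps:
    - [-1,0,0.002,0,0,0,0]
    - [-1,0,0.002,0,0,0,0]
    - [-1,0,0,0,0,0,0]

```text
clock: 13.58
tcp_pos: [0.5071, 0.0608, 0.0601]
orientation: [-0.001, 0.763, 0.646, -0.001]
wrist_force: [-5.0, 1.2, 3.0]
finger_gap: -0.0001
```

Emit:
carry_out:
  steps:
    - [-1,0,0.002,0,0,0,0]
    - [-1,0,0.002,0,0,0,0]
    - [-1,0,0,0,0,0,0]

```text
clock: 13.95
tcp_pos: [0.5104, 0.0602, 0.06]
orientation: [-0.001, 0.763, 0.646, -0.001]
wrist_force: [-6.8, 1.6, 4.4]
finger_gap: 0.0001
```

Emit:
carry_out:
  steps:
    - [-1,0,0.002,0,0,0,0]
    - [-1,0,0.001,0,0,0,0]
    - [-1,0,0,0,0,0,0]

```text
clock: 14.32
tcp_pos: [0.5127, 0.0598, 0.0599]
orientation: [-0.002, 0.763, 0.646, -0.001]
wrist_force: [-7.9, 2.1, 5.9]
finger_gap: 0.0002
```

Emit:
carry_out:
  steps:
    - [-1,0,0.002,0,0,0,0]
    - [-1,0,0,0,0,0,0]

```text
clock: 14.58
tcp_pos: [0.5143, 0.0596, 0.0599]
orientation: [-0.002, 0.763, 0.646, -0.002]
wrist_force: [-8.8, 1.8, 6.8]
finger_gap: 0.0005
```

Emit:
carry_out:
  steps:
    - [-1,0,0.002,0,0,0,0]
    - [-1,0,0,0,0,0,0]

```text
clock: 14.82
tcp_pos: [0.5143, 0.0595, 0.0595]
orientation: [-0.003, 0.763, 0.646, -0.003]
wrist_force: [-13.3, 2.6, 8.8]
finger_gap: 0.0001
```

Emit:
carry_out:
  steps:
    - [-1,0,0.001,0,0,0,0]
    - [-1,0,0,0,0,0,0]

```text
clock: 15.08
tcp_pos: [0.5144, 0.0595, 0.0593]
orientation: [-0.004, 0.763, 0.646, -0.003]
wrist_force: [-15.0, 3.1, 9.2]
finger_gap: -0.0002
```

Emit:
carry_out:
  steps:
    - [-1,0,0.001,0,0,0,0]
    - [-1,0,0,0,0,0,0]

```text
clock: 15.32
tcp_pos: [0.5144, 0.0595, 0.0593]
orientation: [-0.005, 0.763, 0.646, -0.004]
wrist_force: [-17.6, 3.6, 11.9]
finger_gap: -0.0004
```

Emit:
carry_out:
  steps:
    - [-1,0,0.001,0,0,0,0]
    - [-1,0,0,0,0,0,0]

```text
clock: 15.58
tcp_pos: [0.5145, 0.0596, 0.059]
orientation: [-0.005, 0.763, 0.647, -0.005]
wrist_force: [-19.3, 4.2, 13.1]
finger_gap: 0.0001
```

Hard stop reached: no further motion while the force rises to 20 N, at carrier x ≈ -19 mm as predicted. Checking by eye that the module is on both stops and the carrier is still in the detent.

Run:
```python
from h import *
t=shot('scene','sc5.png'); p=shot('top','top5.png'); w=shot('wrist','w5.png'); s=env.get_state(); print(s['clock'],s['tcp_pos'],s['wrist_force'],s['ft_torque'])
a=t['color'][200:290,250:370,::-1]; b=p['color'][125:215,220:340,::-1]
cv2.imwrite('pics/v5.png',np.hstack([cv2.resize(q,(400,300),interpolation=cv2.INTER_CUBIC) for q in(a,b)]))
```

```text
15.725 [0.51448557 0.05956692 0.0590108 ] [-19.31491202   2.76713025  13.03499637] [ 0.75226601  3.62186704 -0.00468312]
```

View pics/v5.png

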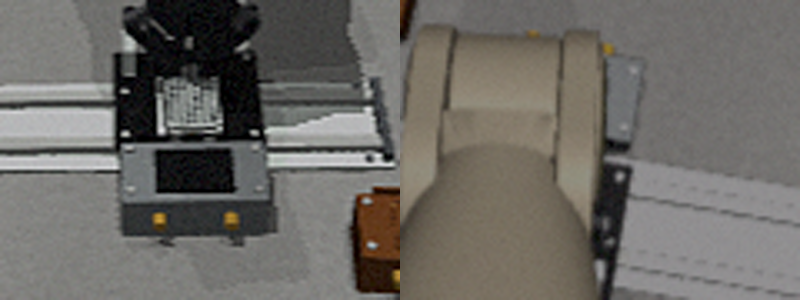

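```bash
python3 -c "
from workcell import env
s=env.get_state();print(s['clock'],s['wrist_force'],s['tcp_pos']);env.hand_in()"
```

```text
15.725 [-19.31491202   2.76713025  13.03499637] [0.51448557 0.05956692 0.0590108 ]
the job is handed in; nothing more can be done
```

I slid the carrier into the detent by its tab. I then pressed the module onto the stops with the shut fingers, and handed the job in at 15.7 s with the arm still pushing.

- **Detent:** The force along the rail changed from about +2.5 N (pulling in) to about -9 N (holding back). This happened within about 1 mm of where the pictures put the station. The carrier looked square in front of the grey head in the last picture.
- **Stops:** The fingers stopped dead about 19 mm on the robot's side of the station, as expected for a module on its stops. The push rose from 9 N to about 19.5 N with no more travel, and there was almost no twisting moment. In the last scene picture the module was square and its front was up against the head.
- **Less certain:**
    - That picture is too coarse to show contact at each stop separately, and in the top view the arm hides the module. Contact with both stops is therefore inferred from force and position.
    - The fingers also press down with about 13 N, from friction as the arm leans in.
    - My early measurements of the carrier and plunger across the rail disagreed by about 5 mm, which did not affect the result.

The other things on the bench were not touched.

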